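Lock the access panel of the extruder's control box

TASK

The hinged access panel on top of the grey control box has been left ajar. Push it down fully shut, without lifting it, then set the shut fingertips in the wide slot of its round quarter-turn fastener and turn it clockwise (seen from above) a full quarter turn to its stop, so that the panel is locked. Then draw clear, and leave the things lying on and around the box where they are.

Things in the scene. Friction and masses are not known exactly. Their poses are not given: they have to be found in the camera images.
- box: low grey control box, 220 (x) x 360 (y) x 70 mm (z), fixed; origin at the centre of its underside, z up, -x its front towards the robot, +y its left seen from the robot. The panel covers its top from x = -85 to 85, y = -170 to 80 mm; the rest (y > 80 mm) is a closed deck with two small things on it
- panel (a joint): hinge of the access panel, an aluminium plate 170 x 250 x 4 mm hinged at the back (hinge line along the box's y at x = 85, z = 70 mm) so that its front edge lifts; 0 = shut, its upper face then 75 mm above the bench; grows as it opens, starts at 0.45 to 0.75 rad. Stiff: it stays where left; about 3 N down near the front edge shuts it
- panel_press (a point): point on the panel's upper face, 105 mm from the hinge line and 89 mm to the right (box's -y) of the fastener's centre, on bare plate; moves and tilts with the panel, x and y along the panel's faces (x from the front edge to the hinge), z out of its upper face
- panel_edge (a point): middle of the panel's front (free) edge, 170 mm from the hinge line; axes as panel_press
- cam (a joint): angle of the quarter-turn fastener: 0 = open (slot parallel to the hinge line), grows clockwise from above, 1.571 = locked, at its stop (slot front to back); starts at 0 to 0.25. Turns stiffly (3 N at 30 mm from the axis), stays where left. Its tongue below the panel then sits under the box's front lip, which only works with the panel shut
- cam_slot (a point): centre of the slot's floor, on the fastener's axis, mid-width of the panel, 105 mm from the hinge line. Round black head, 104 mm across, with a slot 38 mm wide, 18 mm deep, right across it, open at both ends; floor 4 mm, top 22 mm above the panel's face. y along the slot, x across, z up the axis. Fingertips in the slot 30 mm off the axis, moved round it, push the wall and turn it
- load_cap: aluminium loading cap, a 49 mm disc with a narrower neck, 24 mm high, standing on the box's closed deck beside the panel; a bystander, to be left alone; origin at the centre of its underside
- stone: porous stone disc, 60 mm across, 10 mm thick, lying on the box's closed deck; a bystander, to be left alone; origin at the centre of its underside
- weight: slotted steel weight, 66 mm across, 19 mm high, on the bench to the right of the box; a bystander, to be left alone; origin at the centre of its underside
- tin: aluminium moisture tin, 55 mm across, 39 mm high, on the bench to the left of the box; a bystander, to be left alone; origin at the centre of its underside
- wrench: flat combination wrench, 162 mm long, 8 mm thick, on the bench to the right of the box; a bystander, to be left alone; origin at the centre of its underside
- stopwatch: stopwatch, 63 x 52 x 16 mm, on the bench to the left of the box; a bystander, to be left alone; origin at the centre of its underside

How it is judged (in metres and radians):
On the way, in this order (a step that is already met when the one before it is completed fails the run):
1. the panel is pushed shut (within 0.03 rad) with the fastener still open (under 0.6 rad) (value of joint panel below 0.03 rad and value of joint cam below 0.6 rad), for 0.1 s.
2. with a fingertip down in the slot, the fastener reaches its locked position (over 1.40 rad) on the shut panel (value of joint panel below 0.03 rad and value of joint cam above 1.4 rad and z of the grasp point in the frame of cam_slot below 0.036 m and x of the grasp point in the frame of cam_slot between -0.022 and 0.022 m and y of the grasp point in the frame of cam_slot between -0.06 and 0.06 m), for 0.1 s.
At the end, for the whole second after the job is handed in: the panel is shut (under 0.03 rad), the fastener is turned to the locked end (over 1.40 of 1.571 rad) and at rest, and the bystanders are at rest (value of joint panel below 0.03 rad and value of joint cam above 1.4 rad and velocity of joint cam below 0.05 rad/s and linear speed of each of load_cap, stone, weight, tin, wrench, stopwatch below 0.02 m/s); the robot touches nothing.
It fails at once if the panel is lifted further open than it was found (over 0.82 rad) (value of joint panel above 0.82 rad).
It fails at once if a bystander is moved by more than 30 mm or lifted (distance of any of load_cap, stone, weight, tin, wrench, stopwatch from where it was at the start of the episode above 0.03 m).
It also fails if it takes over 45 s, if anything falls off the work surface, if the arm or the gripper's body presses on something with over 40 N, if the wrist force passes 120 N, or if a joint passes its speed limit or range.

ROBOT

A 7-joint arm with a two-finger parallel gripper is mounted at the origin on a cart in front of the work surface, level with it; the furniture and walls round the work are solid. World frame = base frame: x ahead of the robot, y to its left, z up, the work surface at z = 0. Lengths are in mm, angles in rad, forces in N, time in s.
With the tool pointing down it reaches from about 400 to 850 mm from the base axis. Payload 10.4 kg.
Tool frame: the origin (TCP) lies midway between the tips of the shut fingers; the grasp point (between the pads) lies 19 mm behind it; x points along the fingers, z is the direction in which the jaws open and shut, and the axes are right-handed (so a half turn about x gives the same grasp; the last joint's range is limited). The gripper opens to 87 mm and grips with 3 to 60 N. Pads are 19 mm wide; open, the fingers measure 117 mm over their backs; the gripper's body (75 mm by 190 mm) begins 51 mm behind the grasp point.
Start: joints at [1.183, 0.332, -0.065, 1.46, 0.022, 1.35, -0.088], TCP at [222.999, -583.886, 222.576] pointing down, gripper open.
Joint ranges: [-2.6, 2.6], [-0.5, 2.12], [-1.47, 1.34], [0.16, 2.42], [-1.27, 4.41], [0.06, 2.06], [-2.6, 2.6]. Speed limits (rad/s): [2.22, 2.22, 2.79, 2.79, 3.14, 3.14, 3.14].

INTERFACE

Orientations are given as a rotation vector (axis times angle).
In Python, from bench import r gives the robot as it stands.
- The arm moves only by the tool send_rows, never from a script. Its argument "targets" is a list of rows, each a list of 7 numbers: the shift along the tool's x, y, z in m, then the turn, a rotation vector about the tool's x, y, z in degrees, then the gripper command: -1 is shut, 1 is fully open, values between are in proportion. A call has 1 to 5 rows; each row shifts and turns the pose as measured when the row begins, along the tool's axes as they then stand; what a row does not reach is not made up. A row lasts 1/8 s, in which the tool goes at most 62.5 mm and 10.7 degrees, less where a joint would pass 70% of its speed; a pose out of reach is approached as far as the arm can. A call is refused whole if a number of a shift passes 0.0625 or a number of a turn 10.7, either way. A call with a gripper value outside its range is refused whole. The fingers move at their own pace and stop on an object; "grip_force" is the grip in N (left out, the last holds). Time passes only in rows, so rows that do not move let the fingers close. It gives the time, the measured TCP pose, the force and the opening at its end, in the units of the state.
- r.read_state(): the state, without advancing time (a new reading comes with each control period).
- r.read_camera(name): name is "side" or "top"; returns a dict with "frame" (400x640x3 uint8, blue, green, red), "range_z" (400x640 float32, mm along the optical axis (not along the pixel's ray), 0 where there is no reading), "fx", "fy", "cx", "cy" (pixels), "k1" (the pictures are not rectified: a ray, as slopes to the right and down, at radius r is drawn at 1 + k1 r^2 times it, then the intrinsics apply), "R" (3x3) and "t" (3): a world point X has camera coordinates R X + t. Camera axes: x right, y down, z forward; pixel columns grow to the right and rows downward; lengths in mm; the calibration is good to about 2 mm. A picture is of the moment at which its call begins.
- r.finish_job(): hands the job in, once; it reports no verdict.
The state is a dict: "t": time; "joints": joint angles; "joint_vel": joint speeds; "joint_efforts": joint torques, N m; "ee_pos": TCP position; "orientation": TCP orientation; "force": force on the tool from outside, world axes, zero at the start; "wrist_torque": the same for the moment, N m; "grip_width": opening from 0.0 (shut) to 1.0 (fully open).
Only numpy, scipy, OpenCV 4.12 (cv2) and the standard library are available. Lean on these libraries where they do the work, as an engineer would, in place of code of your own. Each camera call takes 0.05 s, during which the arm holds its last target. There are 200 camera calls.

## Working session

There is one attempt and no reset: what is moved stays moved. The work goes in short steps, Python scripts to look and compute and a tool call to move; the robot and the scene stay as the last step left them, time stands still between calls to the robot, and variables do not carry over. Pictures are saved under pics/ and viewed, about 8 in all and at most 12, crops included, and the job is handed in when it is done.

Besides the shell and the picture viewer there is one more tool, called after "Call:" as name(argument=value, ...) on one line, values as JSON. send_rows: Moves the arm, as the interface text tells. Its arguments: {"type":"object","properties":{"targets":{"type":"array"},"grip_force":{"type":"number"}},"required":["targets"]}

```bash
ls; mkdir -p pics; cat > h.py <<'E'
import numpy as np,cv2
from bench import r
from scipy.spatial.transform import Rotation as Ro
def cam(n):
    c=r.read_camera(n); K=np.array([[c['fx'],0,c['cx']],[0,c['fy'],c['cy']],[0,0,1]],float)
    v,u=np.mgrid[0:400,0:640].astype(float)
    d=np.array([c['k1'],0,0,0,0],float)
    p=cv2.undistortPoints(np.stack([u.ravel(),v.ravel()],1)[:,None],K,d)[:,0]
    z=c['range_z'].ravel()
    X=np.c_[p*z[:,None],z]; W=(X-np.array(c['t']))@np.array(c['R'])
    W[z==0]=np.nan
    return c['frame'],W.reshape(400,640,3)
def st():
    s=r.read_state(); R=Ro.from_rotvec(s['orientation']).as_matrix()
    print(s['t'],np.round(s['ee_pos'],1),'\n',np.round(R,3),np.round(s['force'],1),s['grip_width'],np.round(s['joints'],2)); return s,R
E
python3 - <<'E'
from h import *
st()
for n in('top','side'):
    f,W=cam(n); cv2.imwrite(f'pics/{n}1.png',f); np.save(n+'1.npy',W)
    print(n,[(u,v,np.round(W[v,u]).tolist()) for u in range(80,640,120) for v in range(60,400,90)])
E
```

```text
pics
0.0 [ 222.8 -583.5  221.8] 
 [[-0.001  0.934  0.357]
 [ 0.001  0.357 -0.934]
 [-1.    -0.    -0.001]] [0.7 0.5 0.7] 1.0015223046582973 [ 1.18  0.33 -0.06  1.46  0.02  1.35 -0.09]
top [(80, 60, [927.0, 629.0, 37.0]), (80, 150, [665.0, 622.0, 9.0]), (80, 240, [406.0, 606.0, -1.0]), (80, 330, [12.0, 1070.0, -855.0]), (200, 60, [754.0, 173.0, 375.0]), (200, 150, [669.0, 277.0, -0.0]), (200, 240, [408.0, 265.0, -1.0]), (200, 330, [16.0, 494.0, -859.0]), (320, 60, [799.0, -70.0, 287.0]), (320, 150, [670.0, -72.0, -1.0]), (320, 240, [410.0, -73.0, -1.0]), (320, 330, [110.0, -76.0, -331.0]), (440, 60, [940.0, -425.0, 12.0]), (440, 150, [670.0, -418.0, 2.0]), (440, 240, [411.0, -408.0, 1.0]), (440, 330, [26.0, -646.0, -852.0]), (560, 60, [946.0, -784.0, -1.0]), (560, 150, [671.0, -762.0, -0.0]), (560, 240, [413.0, -740.0, 2.0]), (560, 330, [227.0, -527.0, 341.0])]
side [(80, 60, [1208.0, -75.0, 417.0]), (80, 150, [1019.0, 207.0, 349.0]), (80, 240, [1179.0, 215.0, 3.0]), (80, 330, [995.0, 462.0, -1.0]), (200, 60, [1196.0, -666.0, 148.0]), (200, 150, [798.0, 73.0, 289.0]), (200, 240, [718.0, 274.0, 201.0]), (200, 330, [705.0, 391.0, 12.0]), (320, 60, [752.0, -945.0, 68.0]), (320, 150, [571.0, -231.0, 109.0]), (320, 240, [488.0, 97.0, 66.0]), (320, 330, [434.0, 314.0, 1.0]), (440, 60, [242.0, -624.0, 270.0]), (440, 150, [70.0, -1669.0, -842.0]), (440, 240, [36.0, -826.0, -847.0]), (440, 330, [109.0, 77.0, -280.0]), (560, 60, [44.0, -52.0, 553.0]), (560, 150, [-2.0, 18.0, 395.0]), (560, 240, [-630.0, -989.0, -848.0]), (560, 330, [-544.0, -399.0, -853.0])]
```

View pics/top1.png

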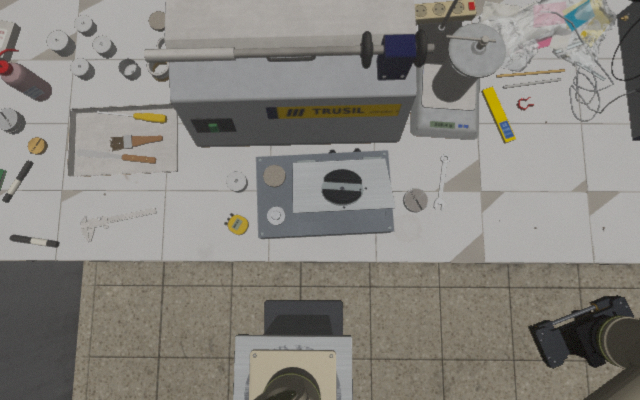

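View pics/side1.png

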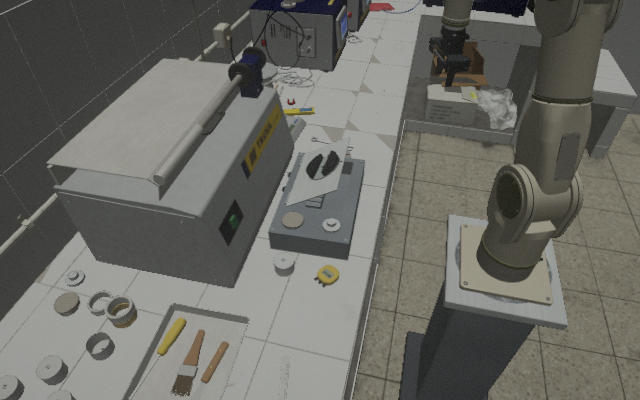

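The top view shows the box with corners at about (257,155), (388,151), (393,232) and (258,238). The fastener is at about (342,187), and a tall machine stands right behind the box. The side view shows the panel ajar. Next I'll fit the box, the panel plane and the slot from the depth.

```bash
python3 - <<'E'
from h import *
W=np.load('top1.npy'); f=cv2.imread('pics/top1.png')
sub=np.zeros((400,640),bool); sub[145:245,248:402]=1
m=sub&(abs(W[...,2]-70)<5)
# keep deck: largest
P=W[m]
print('z70 ext',np.nanpercentile(P,[1,50,99],axis=0).round(1))
hgt=sub&(W[...,2]>58)&(W[...,0]<690)
k=cv2.morphologyEx(hgt.astype(np.uint8),cv2.MORPH_OPEN,np.ones((3,3)))
n,l,s,c=cv2.connectedComponentsWithStats(k); i=1+np.argmax(s[1:,4]);print(s[i])
Q=W[l==i]; Q=Q[Q[:,2]<230]
print('rect',cv2.minAreaRect(Q[Q[:,2]<80][:,:2].astype(np.float32)))
print('box pts',cv2.boxPoints(cv2.minAreaRect(Q[Q[:,2]<80][:,:2].astype(np.float32))).round(1))
# panel plane
reg=np.zeros((400,640),bool); reg[165:210,300:390]=1
B=W[reg&(W[...,2]>85)]; B=B[B[:,0]<690]
best=0;rng=np.random.default_rng(0)
for _ in range(500):
    p=B[rng.choice(len(B),3,False)]; nn=np.cross(p[1]-p[0],p[2]-p[0]); q=np.linalg.norm(nn)
    if q<1:continue
    nn/=q; d=abs((B-p[0])@nn)<2.5
    if d.sum()>best: best=d.sum();D=d
P=B[D];c=P.mean(0);nn=np.linalg.svd(P-c)[2][2];nn*=np.sign(nn[2]);print('plane',best,len(B),c.round(1),nn.round(3),'tilt',np.arccos(nn[2]))
print('ext',P.min(0).round(),P.max(0).round())
H=B[(B-c)@nn>14]; print('head',len(H),H.mean(0).round(1),((H-c)@nn).mean())
for v in (140,145,148,150): print(v,[W[v,u].round().tolist() for u in (265,320,380)])
cv2.imwrite('pics/crop1.png',cv2.resize(f[140:245,215:455],None,fx=3.3,fy=3.3,interpolation=cv2.INTER_CUBIC))
E
```

```text
z70 ext [[ 4.188e+02 -2.605e+02  6.560e+01]
 [ 4.939e+02 -3.000e-01  7.000e+01]
 [ 6.453e+02  9.840e+01  7.460e+01]]
[  256   150   139    88 10083]
rect ((532.0299072265625, -81.41325378417969), (220.9468536376953, 360.4106750488281), 3.0991618633270264)
box pts [[ 412.    92.6]
 [ 431.5 -267.3]
 [ 652.1 -255.4]
 [ 632.6  104.5]]
plane 2501 3886 [ 537.8 -137.   126.1] [0.521 0.027 0.853] tilt 0.5488759800454956
ext [ 478. -250.   85.] [606. -19. 164.]
head 676 [ 539.1 -126.   149.7] 21.027748730694857
140 [[671.0, 75.0, 96.0], [673.0, -72.0, 89.0], [675.0, -233.0, 82.0]]
145 [[668.0, 80.0, 57.0], [684.0, -72.0, 2.0], [686.0, -247.0, -5.0]]
148 [[676.0, 88.0, -2.0], [676.0, -72.0, -3.0], [676.0, -246.0, -0.0]]
150 [[670.0, 88.0, -5.0], [670.0, -72.0, -1.0], [670.0, -245.0, 1.0]]
```

View pics/crop1.png

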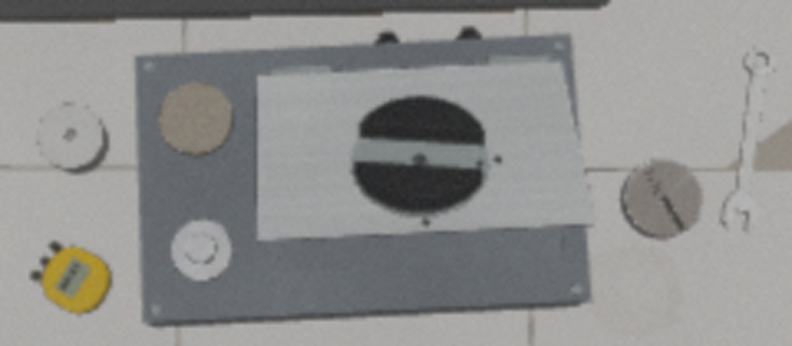

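```bash
cat >> h.py <<'E'
O=np.array([532.,-81.4]);yaw=.0541
def bx(x,y): c,s=np.cos(yaw),np.sin(yaw); return O+np.array([c*x-s*y,s*x+c*y])
def plan(wps,R,p,g=-1):
    """wps: (xyz, zangle deg, nrows); tool down"""
    for q,a,n in wps:
        q=np.array(q,float)
        a0=np.degrees(np.arctan2(R[1,2],R[0,2])); da=a-a0
        print('->',q.round(1),a)
        for k in range(n):
            step=(q-p)/(n-k); a1=a0+da/n
            z=np.array([np.cos(np.radians(a1)),np.sin(np.radians(a1)),0]);x=np.array([0,0,-1.])
            Rn=np.c_[x,np.cross(z,x),z]
            t=Ro.from_matrix(R.T@Rn).as_rotvec(degrees=True)
            print([*(R.T@step/1000).round(4).tolist(),*t.round(1).tolist(),g])
            R=Rn;p=p+step;a0=a1
E
python3 - <<'E'
from h import *
s,R=st(); b=bx(-35,-134); print(b)
plan([([*b,250],86,15),([*b,175],86,2)],R,np.array(s['ee_pos']))
E
```

```text
0.1 [ 222.8 -583.6  221.8] 
 [[-0.001  0.934  0.357]
 [ 0.001  0.357 -0.934]
 [-1.    -0.    -0.001]] [-0.4 -0.1 -0.2] 0.9969814738736066 [ 1.18  0.33 -0.06  1.46  0.02  1.35 -0.09]
[ 504.29707093 -217.09652804]
-> [ 504.3 -217.1  250. ] 86
[-0.0019, 0.0262, -0.0161, -10.3, -0.1, -0.0, -1]
[-0.0019, 0.0287, -0.0112, -10.3, 0.0, 0.0, -1]
[-0.0019, 0.0302, -0.0058, -10.3, 0.0, 0.0, -1]
[-0.0019, 0.0308, -0.0003, -10.3, 0.0, 0.0, -1]
[-0.0019, 0.0304, 0.0052, -10.3, 0.0, 0.0, -1]
[-0.0019, 0.0289, 0.0106, -10.3, 0.0, 0.0, -1]
[-0.0019, 0.0266, 0.0156, -10.3, 0.0, 0.0, -1]
[-0.0019, 0.0233, 0.0201, -10.3, 0.0, 0.0, -1]
[-0.0019, 0.0193, 0.024, -10.3, 0.0, 0.0, -1]
[-0.0019, 0.0147, 0.0271, -10.3, 0.0, 0.0, -1]
[-0.0019, 0.0096, 0.0293, -10.3, 0.0, 0.0, -1]
[-0.0019, 0.0042, 0.0305, -10.3, 0.0, 0.0, -1]
[-0.0019, -0.0013, 0.0308, -10.3, 0.0, 0.0, -1]
[-0.0019, -0.0068, 0.03, -10.3, 0.0, 0.0, -1]
[-0.0019, -0.0121, 0.0283, -10.3, 0.0, 0.0, -1]
-> [ 504.3 -217.1  175. ] 86
[0.0375, 0.0, 0.0, 0.0, 0.0, 0.0, -1]
[0.0375, 0.0, 0.0, 0.0, 0.0, 0.0, -1]
```

Call:
send_rows(targets=[[-0.005, 0.026, -0.016, -10.3, 0, 0, -1], [-0.005, 0.029, -0.011, -10.3, 0, 0, -1], [-0.005, 0.03, -0.006, -10.3, 0, 0, -1], [-0.005, 0.031, 0, -10.3, 0, 0, -1], [-0.004, 0.03, 0.005, -10.3, 0, 0, -1]])

```text
t: 0.72
ee_pos: [315.3, -458.3, 243.5]
orientation: [0.227, 1.564, -0.22]
force: [0.4, 0.1, 0.6]
grip_width: 0.517
```

Call:
send_rows(targets=[[-0.002, 0.029, 0.011, -10.3, 0, 0, -1], [-0.002, 0.027, 0.016, -10.3, 0, 0, -1], [0, 0.023, 0.02, -10.3, 0, 0, -1], [0, 0.019, 0.024, -10.3, 0, 0, -1], [0, 0.015, 0.027, -10.3, 0, 0, -1]])

```text
t: 1.35
ee_pos: [408.0, -328.5, 246.7]
orientation: [-0.499, 1.515, 0.512]
force: [0.7, -0.3, -0.1]
grip_width: 0.021
```

```bash
python3 - <<'E'
from h import *
s,R=st(); b=bx(-35,-134)
plan([([*b,240],86,5),([*b,175],86,2)],R,np.array(s['ee_pos']))
E
```

```text
1.35 [ 408.  -328.5  246.7] 
 [[-0.006 -0.601  0.799]
 [ 0.006  0.799  0.601]
 [-1.     0.009 -0.001]] [ 0.7 -0.3 -0.1] 0.02102882257534138 [ 1.    0.13 -0.45  1.66  0.06  1.37  1.19]
-> [ 504.3 -217.1  240. ] 86
[0.0014, 0.0062, 0.0288, -9.8, -0.0, -0.5, -1]
[0.0013, 0.0012, 0.0294, -9.8, 0.0, 0.0, -1]
[0.0013, -0.0038, 0.0292, -9.8, 0.0, 0.0, -1]
[0.0013, -0.0087, 0.0281, -9.8, 0.0, 0.0, -1]
[0.0013, -0.0134, 0.0262, -9.8, 0.0, 0.0, -1]
-> [ 504.3 -217.1  175. ] 86
[0.0325, 0.0, 0.0, 0.0, 0.0, 0.0, -1]
[0.0325, 0.0, 0.0, 0.0, 0.0, 0.0, -1]
```

Call:
send_rows(targets=[[0.001, 0.006, 0.029, -9.8, 0, -0.5, -1], [0.001, 0.001, 0.029, -9.8, 0, 0, -1], [0.001, -0.004, 0.029, -9.8, 0, 0, -1], [0.001, -0.009, 0.028, -9.8, 0, 0, -1], [0.001, -0.013, 0.026, -9.8, 0, 0, -1]])

```text
t: 1.98
ee_pos: [504.7, -212.8, 240.2]
orientation: [-1.177, 1.23, 1.181]
force: [-0.4, 0.4, 0.4]
grip_width: 0.005
```

```bash
python3 - <<'E'
from h import *
s,R=st(); b=bx(-35,-134)
plan([([*b,175],86,2)],R,np.array(s['ee_pos']))
f,W=cam('top'); cv2.imwrite('pics/t2.png',cv2.resize(f[140:260,215:455],None,fx=3.3,fy=3.3))
E
```

```text
1.975 [ 504.7 -212.8  240.2] 
 [[-0.003 -0.999  0.042]
 [ 0.001  0.042  0.999]
 [-1.     0.003  0.001]] [-0.4  0.4  0.4] 0.004508076851191761 [ 0.86  0.21 -0.63  1.61  0.12  1.36  1.75]
-> [ 504.3 -217.1  175. ] 86
[0.0326, 0.0, -0.0022, 0.8, 0.0, -0.2, -1]
[0.0326, 0.0001, -0.0022, 0.8, 0.0, 0.0, -1]
```

View pics/t2.png

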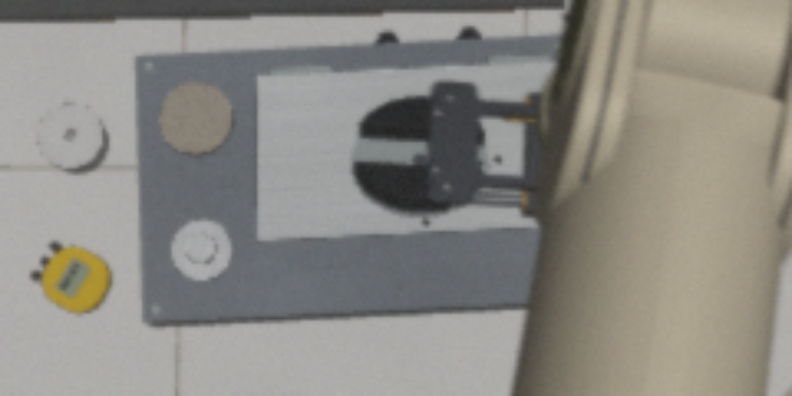

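The gripper is over the bare plate to the right of the fastener, and the body overhangs the head well above it. I'll go down and press.

Call:
send_rows(targets=[[0.032, 0, -0.002, 0, 0, 0, -1], [0.032, 0, -0.002, 0, 0, 0, -1], [0.015, 0, 0, 0, 0, 0, -1], [0.015, 0, 0, 0, 0, 0, -1]])

```text
t: 2.52
ee_pos: [507.8, -211.5, 144.3]
orientation: [-1.188, 1.22, 1.19]
force: [-0.5, 0.2, 2.1]
grip_width: 0.006
```

Call:
send_rows(targets=[[0.015, 0, 0, 0, 0, 0, -1], [0.015, 0, 0, 0, 0, 0, -1], [0.015, 0, 0, 0, 0, 0, -1], [0.012, 0, 0, 0, 0, 0, -1]])

```text
t: 3.02
ee_pos: [508.2, -211.9, 84.7]
orientation: [-1.189, 1.22, 1.189]
force: [-1.2, 0.3, 1.4]
grip_width: 0.003
```

Call:
send_rows(targets=[[0.007, 0, 0, 0, 0, 0, -1], [0.006, 0, 0, 0, 0, 0, -1], [0.003, 0, 0, 0, 0, 0, -1]])

```text
t: 3.4
ee_pos: [508.1, -211.9, 75.1]
orientation: [-1.189, 1.225, 1.189]
force: [-20.2, 7.1, 39.5]
grip_width: 0.006
```

Call:
send_rows(targets=[[-0.002, 0, 0, 0, 0, 0, -1], [-0.03, 0, 0, 0, 0, 0, -1], [-0.05, 0, -0.02, 0, 0, 0, -1], [-0.02, 0, -0.06, 0, 0, 0, -1], [0, 0, -0.06, 0, 0, 0, -1]])

```text
t: 4.03
ee_pos: [507.8, -349.7, 182.7]
orientation: [-1.2, 1.218, 1.192]
force: [1.6, -0.2, -0.4]
grip_width: 0.011
```

```bash
python3 - <<'E'
from h import *
st()
f,W=cam('top'); np.save('t3.npy',W); cv2.imwrite('pics/t3.png',cv2.resize(f[150:240,245:405],None,fx=5,fy=5,interpolation=cv2.INTER_CUBIC))
B=W[165:212,297:388].reshape(-1,3);B=B[(B[:,2]>70)&(B[:,2]<81)]
A=np.c_[B[:,:2]-bx(0,0),np.ones(len(B))];print('plane',len(B),np.linalg.lstsq(A,B[:,2],rcond=None)[0].round(3))
H=W[150:240,245:405].reshape(-1,3);H=H[(H[:,2]>92)&(H[:,2]<101)&(abs(H[:,0]-514)<65)&(abs(H[:,1]+127)<65)]
print('head',len(H),H.mean(0),H.min(0),H.max(0),cv2.minEnclosingCircle(H[:,:2].astype(np.float32)),bx(-20,-45))
E
```

```text
4.025 [ 507.8 -349.7  182.7] 
 [[ 0.003 -1.     0.018]
 [-0.004  0.018  1.   ]
 [-1.    -0.003 -0.004]] [ 1.6 -0.2 -0.4] 0.010766436230442973 [ 0.95  0.39 -0.55  1.52  0.21  1.29  1.94]
plane 3554 [-1.3000e-02  0.0000e+00  7.5686e+01]
head 663 [ 513.4853601  -127.29945398   96.62801581] [ 462.29819877 -176.46226614   92.10926437] [565.88133763 -79.92726132 100.86452436] ((514.31103515625, -127.41031646728516), 52.14216232299805) [ 514.46257358 -127.41563511]
```

View pics/t3.png

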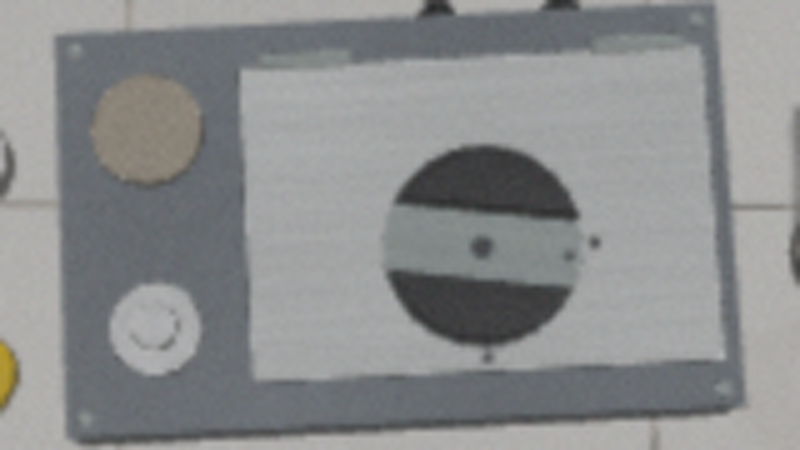

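The panel is shut: the fitted residual slope is about 0.013 rad. In the enlarged crop, the fastener centre is at (484,246), which is world (514,-127), and the slot is turned about 0.14 rad. Nothing else has been disturbed. Next I'll lower the fingertips into the right half of the slot.

```bash
cat >> h.py <<'E'
C=np.array([514.3,-127.4])
def fp(a,off,rad=30):  # a: slot angle deg (of tool z), off: push offset along tool y
    t=np.radians(a);z=np.array([np.cos(t),np.sin(t)]);y=np.array([-np.sin(t),np.cos(t)])
    return C-rad*z+off*y
E
python3 - <<'E'
from h import *
s,R=st(); b=fp(85,0);print(b)
plan([([*b,150],85,5),([*b,84],85,4),([*fp(85,9),84],85,1)],R,np.array(s['ee_pos']))
E
```

```text
4.075 [ 504.7 -359.2  181.3] 
 [[ 0.001 -1.     0.027]
 [-0.007  0.027  1.   ]
 [-1.    -0.001 -0.007]] [-6.3 -6.5 -0.6] 0.006348810931929252 [ 0.96  0.39 -0.54  1.51  0.21  1.29  1.94]
[ 511.68532772 -157.28584094]
-> [ 511.7 -157.3  150. ] 85
[0.006, -0.0003, 0.0404, 0.7, -0.4, 0.1, -1]
[0.0063, 0.0002, 0.0404, 0.7, 0.0, 0.0, -1]
[0.0063, 0.0007, 0.0404, 0.7, 0.0, 0.0, -1]
[0.0063, 0.0011, 0.0404, 0.7, 0.0, 0.0, -1]
[0.0063, 0.0016, 0.0404, 0.7, 0.0, 0.0, -1]
-> [ 511.7 -157.3   84. ] 85
[0.0165, 0.0, 0.0, 0.0, 0.0, 0.0, -1]
[0.0165, 0.0, 0.0, 0.0, 0.0, 0.0, -1]
[0.0165, 0.0, 0.0, 0.0, 0.0, 0.0, -1]
[0.0165, 0.0, 0.0, 0.0, 0.0, 0.0, -1]
-> [ 502.7 -156.5   84. ] 85
[0.0, 0.009, -0.0, 0.0, 0.0, 0.0, -1]
```

Call:
send_rows(targets=[[0.006, 0, 0.04, 0.7, -0.4, 0, -1], [0.006, 0, 0.04, 0.7, 0, 0, -1], [0.006, 0.001, 0.04, 0.7, 0, 0, -1], [0.006, 0.001, 0.04, 0.7, 0, 0, -1], [0.006, 0.002, 0.04, 0.7, 0, 0, -1]])

```text
t: 4.7
ee_pos: [511.8, -160.5, 148.7]
orientation: [-1.136, 1.253, 1.132]
force: [0.5, 0.0, 0.5]
grip_width: 0.007
```

Call:
send_rows(targets=[[0, 0, 0, 0, 0, 0, -1]])

```text
t: 4.82
ee_pos: [512.1, -156.7, 148.4]
orientation: [-1.139, 1.25, 1.137]
force: [-0.4, -1.0, 0.0]
grip_width: 0.004
```

```bash
python3 - <<'E'
from h import *
s,R=st(); b=fp(85,0);print(b)
plan([([*b,125],85,2),([*b,84],85,3)],R,np.array(s['ee_pos']))
E
```

```text
4.825 [ 512.1 -156.7  148.4] 
 [[ 0.003 -0.995  0.096]
 [ 0.001  0.096  0.995]
 [-1.    -0.003  0.001]] [-0.4 -1.   0. ] 0.0036395716318170716 [ 0.78  0.25 -0.65  1.77  0.16  1.17  1.56]
[ 511.68532772 -157.28584094]
-> [ 511.7 -157.3  125. ] 85
[0.0117, 0.0002, -0.0003, -0.3, 0.1, 0.2, -1]
[0.0117, 0.0002, -0.0003, -0.3, 0.0, 0.0, -1]
-> [ 511.7 -157.3   84. ] 85
[0.0137, 0.0, 0.0, 0.0, 0.0, 0.0, -1]
[0.0137, 0.0, 0.0, 0.0, 0.0, 0.0, -1]
[0.0137, 0.0, 0.0, 0.0, 0.0, 0.0, -1]
```

Call:
send_rows(targets=[[0.02, 0, 0, 0, 0, 0, -1], [0.018, 0, 0, 0, 0, 0, -1], [0.012, 0, 0, 0, 0, 0, -1], [0.01, 0, 0, 0, 0, 0, -1], [0.003, 0, 0, 0, 0, 0, -1]])

```text
t: 5.45
ee_pos: [512.9, -159.1, 82.8]
orientation: [-1.139, 1.251, 1.133]
force: [0.1, -0.3, -0.3]
grip_width: 0.004
```

```bash
python3 - <<'E'
from h import *
s,R=st()
plan([([*fp(85,10),84.5],85,1)]+[([*fp(a,11),84.5],a,1) for a in (75,65,55,45)],R,np.array(s['ee_pos']))
E
```

```text
5.45 [ 512.9 -159.1   82.8] 
 [[ 0.004 -0.995  0.098]
 [-0.     0.098  0.995]
 [-1.    -0.004  0.   ]] [ 0.1 -0.3 -0.3] 0.0035945846044052056 [ 0.76  0.33 -0.63  1.83  0.22  1.05  1.52]
-> [ 501.7 -156.4   84.5] 85
[-0.0017, 0.0114, 0.0016, -0.6, 0.0, 0.2, -1]
-> [ 495.9 -153.5   84.5] 75
[0.0, 0.006, 0.0024, 10.0, 0.0, 0.0, -1]
-> [ 491.7 -149.9   84.5] 65
[0.0, 0.005, 0.0024, 10.0, 0.0, 0.0, -1]
-> [ 488.1 -145.7   84.5] 55
[0.0, 0.005, 0.0024, 10.0, 0.0, 0.0, -1]
-> [ 485.3 -140.8   84.5] 45
[0.0, 0.005, 0.0024, 10.0, 0.0, 0.0, -1]
```

The fingertips are in the slot, about 4 mm above its floor, with no contact force. Now I'll turn it.

Call:
send_rows(targets=[[-0.001, 0.011, 0.002, 0, 0, 0, -1], [0, 0.006, 0.002, 10, 0, 0, -1], [0, 0.005, 0.002, 10, 0, 0, -1], [0, 0.005, 0.002, 10, 0, 0, -1]])

```text
t: 5.95
ee_pos: [490.1, -146.2, 85.9]
orientation: [-0.733, 1.434, 0.721]
force: [4.5, -2.0, -3.2]
grip_width: 0.004
```

```bash
python3 - <<'E'
from h import *
s,R=st()
plan([([*fp(a,11),84.5],a,1) for a in (45,35,25,15,5,3)],R,np.array(s['ee_pos']))
E
```

```text
5.95 [ 490.1 -146.2   85.9] 
 [[ 0.013 -0.804  0.595]
 [-0.001  0.595  0.804]
 [-1.    -0.012  0.007]] [ 4.5 -2.  -3.2] 0.004347852139611257 [ 0.71  0.25 -0.57  1.9   0.16  1.02  1.01]
-> [ 485.3 -140.8   84.5] 45
[0.0013, 0.0071, 0.0014, 8.5, 0.4, 0.6, -1]
-> [ 483.4 -135.6   84.5] 35
[0.0, 0.005, 0.0024, 10.0, 0.0, 0.0, -1]
-> [ 482.5 -130.1   84.5] 25
[0.0, 0.005, 0.0024, 10.0, 0.0, 0.0, -1]
-> [ 482.5 -124.5   84.5] 15
[0.0, 0.005, 0.0024, 10.0, 0.0, 0.0, -1]
-> [ 483.5 -119.1   84.5] 5
[0.0, 0.005, 0.0024, 10.0, 0.0, 0.0, -1]
-> [ 483.8 -118.    84.5] 3
[0.0, 0.001, 0.0004, 2.0, 0.0, 0.0, -1]
```

Call:
send_rows(targets=[[0.001, 0.007, 0.001, 8.5, 0.4, 0.6, -1], [0, 0.006, 0.002, 10, 0, 0, -1], [0, 0.006, 0.002, 10, 0, 0, -1]])

```text
t: 6.32
ee_pos: [483.0, -131.4, 87.8]
orientation: [-0.332, 1.535, 0.322]
force: [2.8, -3.8, -3.2]
grip_width: 0.002
```

```bash
python3 - <<'E'
from h import *
s,R=st()
plan([([*fp(a,12),84.5],a,1) for a in (15,7,3)],R,np.array(s['ee_pos']))
E
```

```text
6.325 [ 483.  -131.4   87.8] 
 [[ 0.012 -0.405  0.914]
 [-0.004  0.914  0.406]
 [-1.    -0.009  0.009]] [ 2.8 -3.8 -3.2] 0.0023764597721137436 [ 0.64  0.22 -0.51  1.93  0.13  1.01  0.49]
-> [ 482.2 -123.6   84.5] 15
[0.0033, 0.0075, 0.0025, 8.9, 0.5, 0.5, -1]
-> [ 483.1 -119.1   84.5] 7
[0.0, 0.0041, 0.002, 8.0, 0.0, 0.0, -1]
-> [ 483.7 -117.    84.5] 3
[0.0, 0.0021, 0.0009, 4.0, 0.0, 0.0, -1]
```

Call:
send_rows(targets=[[0.003, 0.008, 0.002, 8.9, 0.5, 0.5, -1], [0.001, 0.005, 0.002, 8, 0, 0, -1], [0.001, 0.004, 0.001, 4, 0, 0, -1]])

```text
t: 6.7
ee_pos: [481.5, -121.2, 86.1]
orientation: [-0.034, 1.568, 0.018]
force: [-6.1, -16.4, 6.0]
grip_width: 0.002
```

```bash
python3 - <<'E'
from h import *
s,R=st()
plan([([*fp(a,12),84.5],a,1) for a in (3,)],R,np.array(s['ee_pos']))
E
```

```text
6.7 [ 481.5 -121.2   86.1] 
 [[ 0.003 -0.033  0.999]
 [-0.01   0.999  0.033]
 [-1.    -0.01   0.003]] [ -6.1 -16.4   6. ] 0.0021018828676687843 [ 0.58  0.21 -0.48  1.94  0.12  1.02  0.08]
-> [ 483.7 -117.    84.5] 3
[0.0016, 0.0041, 0.0023, -1.1, 0.2, 0.6, -1]
```

Call:
send_rows(targets=[[0, 0.004, 0.001, 0, 0, 0, -1], [0, 0.003, 0, 0, 0, 0, -1]])

```text
t: 6.95
ee_pos: [481.1, -121.5, 87.1]
orientation: [-0.036, 1.566, 0.005]
force: [3.7, -9.5, -7.0]
grip_width: 0.003
```

The position no longer advances under load, so the fastener is at its stop. I'll back off the wall, rise, and look.

Call:
send_rows(targets=[[0, -0.006, 0, 0, 0, 0, -1], [-0.02, -0.001, 0, 0, 0, 0, -1], [-0.04, 0, 0, 0, 0, 0, -1], [-0.05, 0, 0, 0, 0, 0, -1], [-0.03, -0.04, 0, 0, 0, 0, -1]])

```text
t: 7.58
ee_pos: [478.9, -163.4, 232.4]
orientation: [-0.039, 1.567, 0.011]
force: [0.5, -1.3, 0.2]
grip_width: 0.006
```

Call:
send_rows(targets=[[0, -0.06, 0, 0, 0, 0, -1], [0, -0.06, 0, 0, 0, 0, -1], [0, -0.06, 0, 0, 0, 0, -1], [0, -0.04, 0, 0, 0, 0, -1], [0, 0, 0, 0, 0, 0, -1]])

```text
t: 8.2
ee_pos: [485.2, -391.9, 243.0]
orientation: [-0.042, 1.559, 0.008]
force: [0.2, 0.3, -0.6]
grip_width: 0.004
```

```bash
python3 - <<'E'
from h import *
st()
f,W=cam('top'); cv2.imwrite('pics/t4.png',cv2.resize(f[140:245,215:455],None,fx=3.3,fy=3.3,interpolation=cv2.INTER_CUBIC))
B=W[165:212,297:388].reshape(-1,3);B=B[(B[:,2]>70)&(B[:,2]<81)]
A=np.c_[B[:,:2]-bx(0,0),np.ones(len(B))];print('plane',len(B),np.linalg.lstsq(A,B[:,2],rcond=None)[0].round(3))
H=W[150:240,245:405].reshape(-1,3);H=H[(H[:,2]>91)&(H[:,2]<103)&(abs(H[:,0]-514)<65)&(abs(H[:,1]+127)<65)][:,:2]-C
best=max(np.arange(-40,41,.5),key=lambda a:(abs(H@[-np.sin(np.radians(a)),np.cos(np.radians(a))])>19).mean()); print('slot angle deg (3.1=locked)',best)
E
```

```text
8.2 [ 485.2 -391.9  243. ] 
 [[ 0.012 -0.031  0.999]
 [-0.021  0.999  0.032]
 [-1.    -0.022  0.012]] [ 0.2  0.3 -0.6] 0.0037655183029394997 [ 0.83  0.32 -0.29  1.45  0.1   1.37  0.57]
plane 3452 [-9.0000e-03  0.0000e+00  7.5675e+01]
slot angle deg (3.1=locked) 3.0
```

View pics/t4.png

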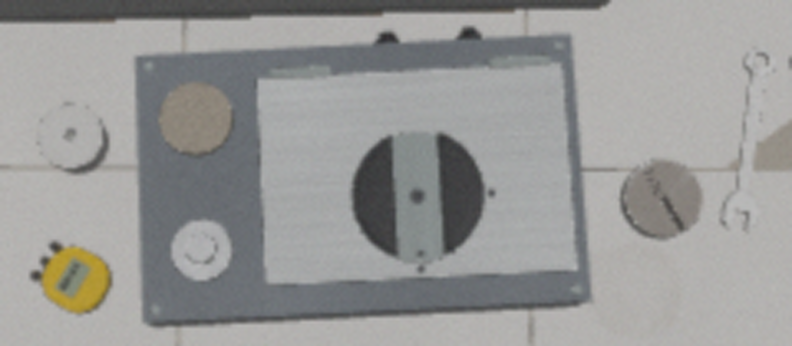

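The slot now runs front to back, from (417,132) to (421,262), with its mark dot at the front by the panel's dot. The panel is shut, the other things have not moved, and the arm is clear, so I'll hand in.

```bash
python3 -c "
from bench import r
print(r.finish_job())"
```

```text
the job is handed in; nothing more can be done
None
```

The panel is shut and its fastener is turned to the locked stop. I handed the job in at about 8 s of the 45 s allowed; handing in gives no verdict.

I pushed the panel down on bare plate beside the fastener. I then turned the fastener clockwise with the shut fingertips in the right-hand half of its slot until it stopped moving under load, and drew clear.

What the last checks showed:
- **Panel:** the depth fit gives a slope of about 0.009 rad, inside the 0.03 limit.
- **Fastener:** the slot measures 3.0° against the 3.1° expected when locked, about 1.57 rad, and the picture shows its mark at the front.
- **Bystanders:** all six looked unmoved in the last top view, judged by eye and not measured.
- **Arm:** it was clear of everything, with force readings near zero.

The one reading to note is the push that shut the panel. It peaked at about 40 N down and 20 N sideways on the fingertips, more than was needed. That is well under the 120 N wrist limit. The 40 N limit covers only the arm and the gripper's body.

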